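# Charge the laboratory mill

## Task

Charge the mill: tip the orange cup over the steel bowl so that all eight white grinding balls end up in the bowl, and stand the empty cup back upright on its blue mat. Then take the yellow guard plate out of the white rack and slide it edgewise, fully home, into the slot of the grey holder on the mill. Leave the bottle, the jar and the mortar alone.

Things in the scene. Friction and masses are not known exactly. Their poses are not given: they have to be found in the camera images.
- cup: orange open pouring cup, 45 mm high, 3 mm walls, floor 60 x 60 mm. The flat sides at its own +-y are upright, 60 mm apart outside (grip these); the ends at +-x flare outward 33 degrees to a mouth 118 mm long (x), and either end is a pouring lip. Origin: centre of the underside, z up. About 80 g; it starts on the mat with the eight balls in one layer
- mat: blue square mat, 120 x 120 x 4 mm, fixed. Origin: centre of its underside (its top is 4 mm higher)
- mill: white laboratory mill, fixed: low housing 220 x 190 mm, 40 mm high, carrying an open steel grinding bowl and, further along its own +x, a grey slotted holder. Origin: on the bench, near the middle of the housing, z up; the control panel is on its -x side
- bowl_floor (a point): centre of the inner floor of the steel grinding bowl, 45 mm above the bench; the bowl's rim is 50 mm above this point, inner radius 46 mm at the floor and 54 mm at the rim, outer radius 58 mm at the rim; it is open to above
- slot_floor (a point): centre of the floor of the slot in the grey holder on the mill, 40 mm above the bench. The slot runs along this frame's y (98 mm long), is 11 mm wide in x, and 30 mm deep with a flared lead-in that rises 8 mm more; axes are those of the mill. The bowl's axis lies 105 mm away along -x
- rack: white drying rack, fixed, base 70 x 130 x 10 mm with one upright slot like the holder's (11 mm wide in x, 98 mm long in y, 25 mm deep, floor 10 mm above the bench). Origin: centre of its underside. The guard plate starts in it
- guard: upright yellow flat plate 8 mm thick (own x), 90 mm wide (own y), 85 mm high, with a black grip bar along its top edge, 16 mm thick (x), 70 mm long (y), from 85 to 115 mm above the origin. Origin: centre of the lower edge, z up. About 100 g. Either face may look to the bowl
- bottle: bystander, amber glass bottle with blue cap, 60 mm diameter, 115 mm high, origin at centre of underside
- jar: bystander, green glass jar with white lid, 64 mm diameter, 75 mm high, origin at centre of underside
- mortar: bystander, white ceramic mortar bowl, 84 mm diameter, 45 mm high, origin at centre of underside
- ball0_center (a point): centre of white ceramic grinding ball 1 of 8, 16 mm diameter, 12 g
- ball1_center (a point): centre of white ceramic grinding ball 2 of 8, 16 mm diameter, 12 g
- ball2_center (a point): centre of white ceramic grinding ball 3 of 8, 16 mm diameter, 12 g
- ball3_center (a point): centre of white ceramic grinding ball 4 of 8, 16 mm diameter, 12 g
- ball4_center (a point): centre of white ceramic grinding ball 5 of 8, 16 mm diameter, 12 g
- ball5_center (a point): centre of white ceramic grinding ball 6 of 8, 16 mm diameter, 12 g
- ball6_center (a point): centre of white ceramic grinding ball 7 of 8, 16 mm diameter, 12 g
- ball7_center (a point): centre of white ceramic grinding ball 8 of 8, 16 mm diameter, 12 g
Not all that is in view belongs to the job. There is more than one size of the mat; the job needs the smallest.

How it is judged:
By the outcome, as a careful person would: the job done as asked, in the order asked, and still so for the second after the job is handed in, with the robot touching nothing.
It also fails if it takes over 72 s, if anything falls off the work surface, if the arm or the gripper's body presses on something with over 40 N, if the wrist force passes 120 N, or if a joint passes its speed limit or range.

## Robot

A 6-joint arm with a two-finger parallel gripper is mounted at the origin on the work surface. World frame = base frame: x ahead of the robot, y to its left, z up, the work surface at z = 0. Lengths are in m, angles in rad, forces in N, time in s.
With the tool pointing down it reaches from about 0.275 to 0.975 m from the base axis. Payload 8.4 kg.
Tool frame: the origin (TCP) lies on the front face of the gripper's body, between the roots of the fingers; the fingertips stand 88 mm ahead of it and the grasp point (between the pads) lies 69 mm ahead of it (arm.grip_depth is the distance from the TCP to the grasp point, in m); z points along the fingers, y is the line along which they close (so a half turn about z gives the same grasp; the last joint's range is limited). The gripper opens to 92 mm and grips with 3 to 60 N. Pads are 20 mm wide; open, the fingers measure 128 mm over their backs; the gripper's body (75 mm by 189 mm) begins 69 mm behind the grasp point.
Start: joints at [-1.139, 0.353, 1.633, -0, 1.155, -0.002], TCP at [0.263, -0.567, 0.303] pointing down, gripper open.
Joint ranges: [-2.63, 2.63], [-0.92, 2.1], [0.06, 2.66], [-1.3, 4.44], [0, 2.69], [-3.02, 3.02]. Speed limits (rad/s): [2.22, 2.22, 2.79, 3.14, 3.14, 3.14].

## Interface

Orientations are given as [roll, pitch, yaw] about the fixed x, y, z axes, in that order (R = Rz(yaw) Ry(pitch) Rx(roll)).
In Python, from rig import arm, hand, planner, optics, workorder, current_time_s, current_joint_positions, current_joint_velocities, current_effort, current_tool_pos, current_tool_rot, current_ft_force, current_torque, current_gripper_width, current_gripper_force gives the robot as it stands. Calls block until the motion is done:
- arm.reach(position, orientation): joint-space move of the TCP to a pose.
- arm.move_straight(position, frame=None, feed=0.15): straight line of the TCP; frame=None keeps the orientation; feed is the mean speed in m/s.
- arm.movej(angles): joint-space move.
- hand.gripper_to(opening, strength=None): opening from 0.0 (shut) to 1.0 (fully open); strength is the grip in N (None keeps the last); returns when the fingers have stopped.
- arm.hold(seconds).
- planner.inverse_kinematics(position, orientation): joint angles nearest the present ones, or None.
- optics.grab_frame(name): name is "scene" or "top" or "wrist"; returns a dict with "img" (400x640x3 uint8, red, green, blue), "fov_y" (degrees; the focal length in pixels is half the picture's height over the tangent of half this angle, whatever the lens; pixels are square), "cx", "cy" (the principal point, pixels), "R" (3x3) and "t" (3): a world point X has camera coordinates R X + t. Camera axes: x right, y down, z forward; pixel columns grow to the right and rows downward; lengths in m; the calibration is good to about 2 mm. The wrist camera is an equidistant fisheye: a pixel r from the principal point sees the ray r / f radians off the axis. A picture is of the moment at which its call begins. There is no depth.
A pose or a line that the arm cannot do raises arm.Unreachable and nothing moves.
- workorder.finish_job(): hands the job in; it is judged then, once.
Readings, each from a call of its own:
- current_time_s(): time.
- current_joint_positions(): joint angles.
- current_joint_velocities(): joint speeds.
- current_effort(): joint torques, N m.
- current_tool_pos(): TCP position.
- current_tool_rot(): TCP orientation.
- current_ft_force(): force on the tool from outside, world axes, zero at the start.
- current_torque(): the same for the moment, N m.
- current_gripper_width(): opening from 0.0 (shut) to 1.0 (fully open).
- current_gripper_force(): force on a finger pad.
Only numpy, scipy, OpenCV 4.12 (cv2) and the standard library are available. Lean on these libraries where they do the work, as an engineer would, in place of code of your own. Each camera call takes 0.05 s, during which the arm holds its last target. There are 200 camera calls.

## Working session

There is one attempt and no reset: what is moved stays moved. The work goes in short steps, each a Python script; the robot and the scene stay as the last script left them, time stands still between calls to the robot, and variables do not carry over. Pictures are saved under pics/ and viewed, at most 10 in all, crops included, and the job is handed in when it is done.

```bash
ls; mkdir -p pics
python3 - <<'E'
from rig import *
import cv2,pickle
d={}
for n in("scene","top","wrist"):
    f=optics.grab_frame(n);d[n]=f;cv2.imwrite(f"pics/{n}0.png",f["img"][:,:,::-1]);print(n,f["fov_y"],f["cx"],f["cy"],f["R"],f["t"])
pickle.dump(d,open("d0.pkl","wb"))
print(current_time_s(),current_tool_rot(),arm.grip_depth)
E
```

```text
pics
scene 43.950451278954716 310.6559553792528 202.51058766292456 [[ 0.77812381  0.62803931  0.00948489]
 [ 0.42402308 -0.51409292 -0.74559567]
 [-0.46338727  0.58418756 -0.6663311 ]] [-0.39462133 -0.25438955  1.60472328]
top 57.2385215837053 316.61496126967427 197.66335000719653 [[-0.00578613 -0.99987572 -0.01466503]
 [-0.99739676  0.00682465 -0.07178533]
 [ 0.07187649  0.0142115  -0.99731229]] [-0.05427172  0.5686742   1.16888112]
wrist 65.70646984690485 328.20873854470625 199.1150584919724 [[ 0.42018434 -0.90743809 -0.00111307]
 [-0.87499972 -0.40548836  0.26448946]
 [-0.24045915 -0.1101604  -0.96438793]] [-0.62409542 -0.03050873  0.3912866 ]
0.15 [-3.14050125e+00  2.00256753e-05  4.33808998e-01] 0.0694
```

View pics/top0.png

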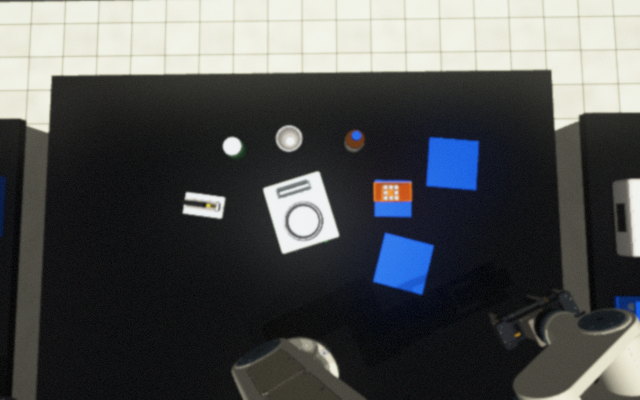

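View pics/scene0.png

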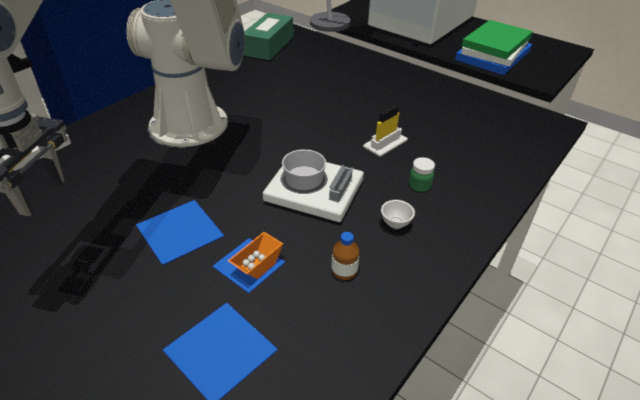

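The top view shows the cup at (393,191) on the smallest mat (~393,198). The mill is at (302,212), with the bowl at (304,220) and the holder slot at (294,187). The rack and guard are at (204,205), and the jar, mortar and bottle are along row ~140. The two other mats are larger. Next I'll tour with the wrist camera for precision.

```bash
cat > h.py <<'E'
from rig import *
import numpy as np,cv2,pickle
from scipy.spatial.transform import Rotation as Ro
def ray(f,u,v,fish):
    F=200/np.tan(np.radians(f["fov_y"]/2));p=np.array([u-f["cx"],v-f["cy"]])
    if fish:
        r=np.hypot(*p);a=r/F;d=np.r_[p/max(r,1e-9)*np.sin(a),np.cos(a)]
    else: d=np.r_[p/F,1]
    return -f["R"].T@f["t"],f["R"].T@d
def pt(f,u,v,z,fish=False):
    c,d=ray(f,u,v,fish);return c+d*(z-c[2])/d[2]
def proj(f,X,fish=False):
    F=200/np.tan(np.radians(f["fov_y"]/2));c=f["R"]@np.asarray(X)+f["t"]
    if fish:
        r=np.hypot(c[0],c[1]);a=np.arctan2(r,c[2]);q=c[:2]/max(r,1e-9)*a*F
    else:q=c[:2]/c[2]*F
    return q+[f["cx"],f["cy"]]
def down(yaw): return [np.pi,0,yaw]
E
python3 - <<'E'
from h import *
np.set_printoptions(precision=4,suppress=True)
d=pickle.load(open("d0.pkl","rb"));T=d["top"]
for n,u,v,z in[("cup",393,191,.049),("mat",393,198,.004),("bowl",304,220,.095),("slot",294,187,.07),("rack",204,206,.01),("jar",233,147,.075),("mortar",289,138,.045),("bottle",355,137,.115)]:print(n,pt(T,u,v,z))
f=d["wrist"];c=-f["R"].T@f["t"];R=Ro.from_euler("xyz",current_tool_rot())
print("cam in tool",R.inv().apply(c-current_tool_pos()),(f["R"]@R.as_matrix()))
E
```

```text
cup [ 0.5857 -0.2997  0.049 ]
mat [ 0.5667 -0.308   0.004 ]
bowl [ 0.4954 -0.0203  0.095 ]
slot [0.5985 0.0117 0.07  ]
rack [0.5442 0.3119 0.01  ]
jar [0.7254 0.2026 0.075 ]
mortar [0.7595 0.0295 0.045 ]
bottle [ 0.7441 -0.176   0.115 ]
cam in tool [ 0.074  -0.0003 -0.0826] [[-0.0002  1.      0.    ]
 [-0.9644 -0.0001 -0.2645]
 [-0.2645 -0.0001  0.9644]]
```

Run:
```python
from h import *
d={}
for n,x,y in[("cup",.48,-.30),("mill",.46,-.01),("rack",.44,.31)]:
    arm.reach([x,y,.33],down(0.));arm.hold(.2)
    f=optics.grab_frame("wrist");d[n]=f;print(n,current_time_s(),current_joint_positions())
    cv2.imwrite(f"pics/w_{n}.png",cv2.resize(f["img"][:,:,::-1],(800,500),interpolation=cv2.INTER_CUBIC))
pickle.dump(d,open("d1.pkl","wb"))
```

```text
cup 1.7 [-5.62625685e-01  2.36261262e-01  1.73172493e+00 -7.20299511e-05
  1.17376514e+00  1.00924249e+00]
mill 3.0667 [-2.66709150e-02  6.30553998e-02  1.93899082e+00 -1.09045895e-04
  1.13971761e+00  1.54557211e+00]
rack 4.5333 [ 6.09230415e-01  1.90990242e-01  1.78905551e+00 -8.33082110e-05
  1.16138292e+00  2.18157867e+00]
```

View pics/w_cup.png

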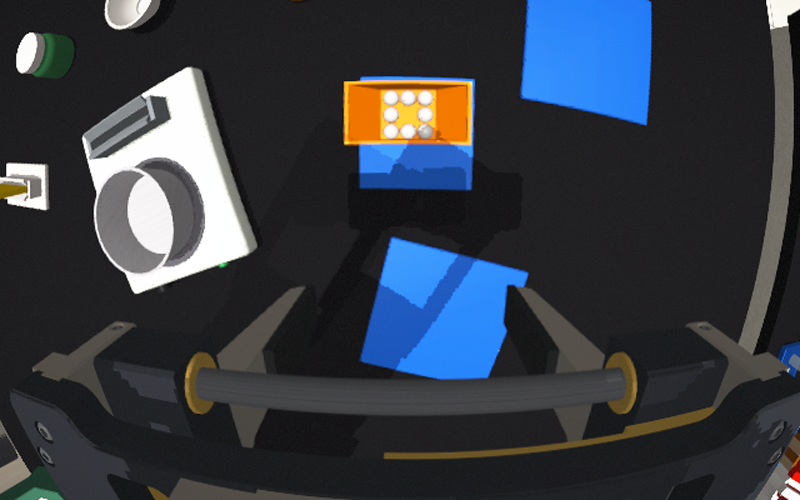

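View pics/w_mill.png

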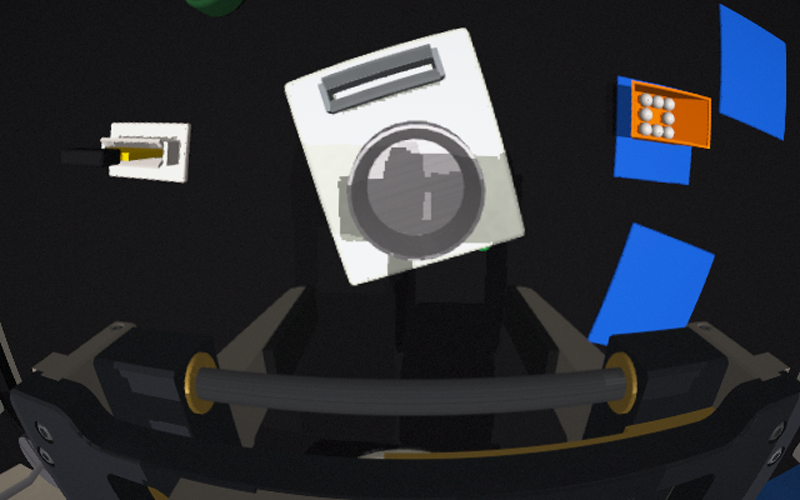

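View pics/w_rack.png

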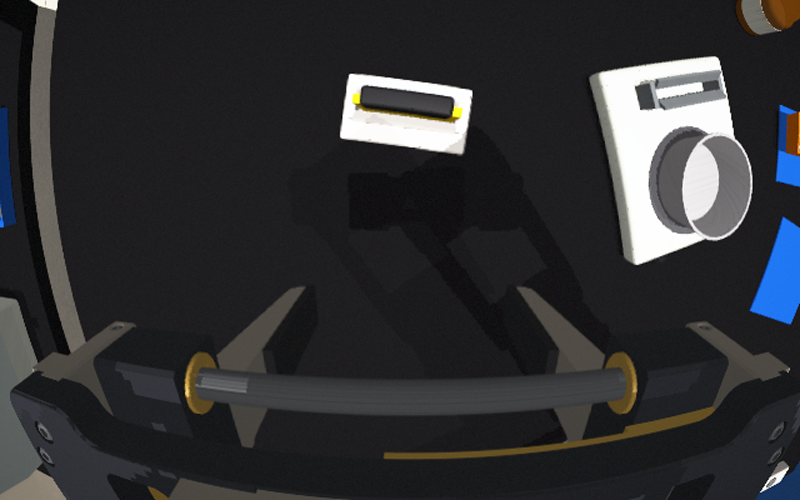

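The wrist views show these corners, in 800-px coordinates:
- **Cup mouth:** (344,82), (471,82), (472,145), (345,144).
- **Mill top:** (285,85), (467,29), (524,235), (354,285).
- **Bowl rim:** extents x 348–484, y 121–259.
- **Rack base:** (347,73), (472,91), (464,154), (340,138).
- **Grip bar:** (362,86) to (455,118).

I'll fit poses to these and view enlarged crops of the slot, bar and cup.

```bash
cat >> h.py <<'E'
from scipy.optimize import least_squares
def fit(f,model,px,g):
    "model Nx3 object points, px Nx2 true pixels -> x,y,yaw, rms px"
    def r(p):
        c,s=np.cos(p[2]),np.sin(p[2])
        return np.ravel([proj(f,[p[0]+c*m[0]-s*m[1],p[1]+s*m[0]+c*m[1],m[2]],True)-q for m,q in zip(model,px)])
    o=least_squares(r,g);return o.x,np.sqrt(np.mean(o.fun**2)*2)
def box(a,b,z): return [[a,b,z],[a,-b,z],[-a,-b,z],[-a,b,z]]
E
python3 - <<'E'
from h import *
np.set_printoptions(precision=4,suppress=True)
d=pickle.load(open("d1.pkl","rb"))
S=lambda L:(np.array(L,float)+.5)/1.25-.5
# box order: (+a,+b): top-left in image (x up, y left)
print("cup",fit(d["cup"],box(.03,.059,.049),S([(344,82),(471,82),(472,145),(345,144)]),[.58,-.3,0]))
print("mat",fit(d["cup"],box(.06,.06,.004),S([(360,77),(474,78),(471,190),(359,187)]),[.58,-.3,0]))
print("mill",fit(d["mill"],box(.11,.095,.04),S([(285,85),(467,29),(524,235),(354,285)]),[.5,0,.3]))
print("rack",fit(d["rack"],box(.035,.065,.01),S([(347,73),(472,91),(464,154),(340,138)]),[.54,.3,0]))
print("bar",fit(d["rack"],box(.008,.035,.125),S([(361,86),(455,97),(453,119),(359,107)]),[.54,.3,0]))
for z,P in((.095,[(348,190),(484,190),(416,121),(416,259)]),):
    print("bowl",[pt(d["mill"],*S(p),z,True) for p in P])
def crop(f,x0,y0,w,h,s): return cv2.resize(f["img"][y0:y0+h,x0:x0+w,::-1],None,fx=s,fy=s,interpolation=cv2.INTER_CUBIC)
a=crop(d["mill"],225,15,160,100,5);cv2.imwrite("pics/slot.png",a)
b=crop(d["rack"],265,50,120,80,5);cv2.imwrite("pics/bar.png",b)
E
```

```text
cup (array([ 0.5851, -0.2987, -0.0023]), np.float64(0.579687907018253))
mat (array([ 0.5677, -0.3069, -0.0171]), np.float64(0.6830560609104318))
mill (array([ 0.5224, -0.0083,  0.2942]), np.float64(3.250559796609303))
rack (array([ 0.5487,  0.3136, -0.1372]), np.float64(1.009324152854148))
bar (array([ 0.5472,  0.3113, -0.1275]), np.float64(0.47771463488490773))
bowl [array([0.498 , 0.0407, 0.095 ]), array([ 0.498 , -0.0723,  0.095 ]), array([ 0.5543, -0.0156,  0.095 ]), array([ 0.4382, -0.0157,  0.095 ])]
```

View pics/slot.png

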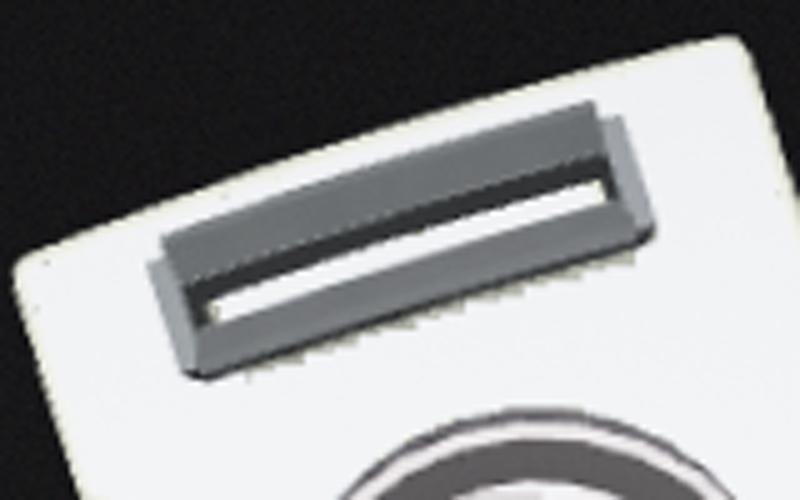

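View pics/bar.png

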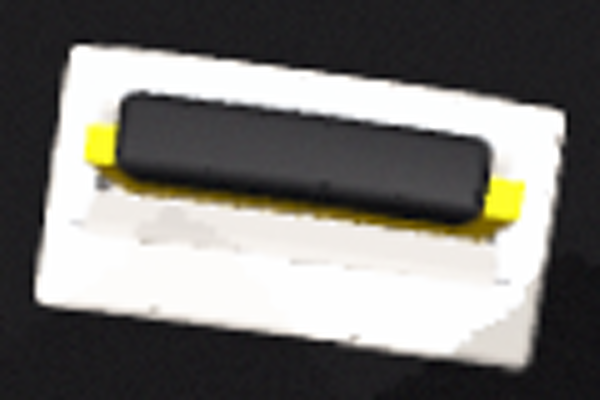

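Slot crop: the throat's far edge runs (190,280)–(606,155) and the near edge (198,330)–(614,205). The far edge of the floor runs (213,303)–(603,181). Bar crop: the plate's top tabs are at (88,125)/(86,163) on the left and (525,181)/(521,220) on the right.

Run:
```python
from h import *
np.set_printoptions(precision=4,suppress=True)
d=pickle.load(open("d1.pkl","rb"))
C=lambda L,x0,y0:(np.array(L,float)+.5)/5-.5+[x0,y0]
a=.0055;b=.049
m=[(a,b,.07),(a,-b,.07),(-a,b,.07),(-a,-b,.07),(a,b,.04),(a,-b,.04)]
p,e=fit(d["mill"],m,C([(190,280),(606,155),(198,330),(614,205),(213,303),(603,181)],225,15),[.6,.01,.3]);print("slot",p,e)
print("bowl from slot",p[:2]-.105*np.array([np.cos(p[2]),np.sin(p[2])]))
a=.004;b=.045
p,e=fit(d["rack"],[(a,b,.095),(-a,b,.095),(a,-b,.095),(-a,-b,.095)],C([(88,125),(86,163),(525,181),(521,220)],265,50),[.55,.31,-.1]);print("guard",p,e)
# pour IK feasibility: tool z horizontal direction phi at tilt th, lip over bowl
B=np.array([.497,-.017]);q0=current_joint_positions()
for deg in range(-180,180,20):
    ph=np.radians(deg);u=np.array([np.cos(ph),np.sin(ph),0]);ok=[]
    for th in np.radians([0,30,60,90,105]):
        z=np.array([0,0,-1])*np.cos(th)+u*np.sin(th)   # fingers direction
        up=-z; x=u*np.cos(th)+np.array([0,0,1])*np.sin(th) # cup axis, lip at -x side
        lip=np.r_[B+0.01*u[:2],.103]
        g=lip+.059*x-.020*up                           # grasp is 20 below the mouth
        best=[]
        for s in(1,-1):
            R=np.column_stack([s*x,np.cross(z,s*x),z]);q=planner.inverse_kinematics(g-.0694*z,Ro.from_matrix(R).as_euler("xyz"))
            best.append(None if q is None else np.round(q,1).tolist())
        ok.append([i for i in(0,1) if best[i] is not None]);last=best
    print(deg,ok,last if ok[-1] else "")
```

```text
slot [0.5948 0.0143 0.2846] 1.2481056709985086
bowl from slot [ 0.4941 -0.0152]
guard [ 0.5484  0.3114 -0.136 ] 0.4241698497156591
-180 [[0, 1], [0, 1], [0, 1], [0, 1], [0, 1]] [[-0.0, 1.2, 1.2, -0.0, 2.5, -1.6], [-0.0, 1.2, 1.2, -0.0, 2.5, 1.5]]
-160 [[0, 1], [0, 1], [0, 1], [0, 1], [0, 1]] [[0.1, 1.2, 1.3, -0.4, 2.5, -1.8], [0.1, 1.2, 1.3, -0.4, 2.5, 1.3]]
-140 [[0, 1], [0, 1], [0, 1], [0, 1], [0, 1]] [[0.2, 1.2, 1.4, -0.6, 2.4, -1.9], [0.2, 1.2, 1.4, -0.6, 2.4, 1.2]]
-120 [[0, 1], [0, 1], [0, 1], [0, 1], [0, 1]] [[0.4, 1.1, 1.5, -0.8, 2.2, -2.0], [0.4, 1.1, 1.5, -0.8, 2.2, 1.2]]
-100 [[1], [0, 1], [0, 1], [0, 1], [0, 1]] [[0.5, 1.1, 1.7, -1.0, 2.0, -1.9], [0.5, 1.1, 1.7, -1.0, 2.0, 1.2]]
-80 [[0, 1], [0, 1], [0, 1], [0, 1], [0, 1]] [[0.6, 1.1, 1.9, -1.2, 1.9, -1.8], [0.6, 1.1, 1.9, -1.2, 1.9, 1.4]]
-60 [[0, 1], [0, 1], [], [], []] 
-40 [[0, 1], [1], [0, 1], [], []] 
-20 [[0, 1], [0, 1], [0, 1], [0, 1], [0, 1]] [[0.4, 1.3, 2.4, 4.1, 2.2, -1.1], [0.4, 1.3, 2.4, 4.1, 2.2, 2.1]]
0 [[0, 1], [0, 1], [0, 1], [0, 1], [0, 1]] [[-0.1, 1.4, 2.5, 3.0, 2.6, -1.7], [-0.1, 1.4, 2.5, 3.0, 2.6, 1.
[... 327 characters left out ...]
.8, 1.6]]
80 [[0, 1], [0, 1], [0, 1], [0, 1], [0, 1]] [[-0.6, 1.1, 1.9, 1.2, 1.9, -1.4], [-0.6, 1.1, 1.9, 1.2, 1.9, 1.8]]
100 [[0], [0, 1], [0, 1], [0, 1], [0, 1]] [[-0.5, 1.1, 1.7, 1.0, 2.1, -1.2], [-0.5, 1.1, 1.7, 1.0, 2.1, 1.9]]
120 [[0, 1], [0, 1], [0, 1], [0, 1], [0, 1]] [[-0.4, 1.1, 1.5, 0.8, 2.2, -1.2], [-0.4, 1.1, 1.5, 0.8, 2.2, 2.0]]
140 [[0, 1], [0, 1], [0, 1], [0, 1], [0, 1]] [[-0.3, 1.2, 1.3, 0.6, 2.4, -1.2], [-0.3, 1.2, 1.3, 0.6, 2.4, 1.9]]
160 [[0, 1], [0, 1], [0, 1], [0, 1], [0, 1]] [[-0.2, 1.2, 1.2, 0.3, 2.5, -1.4], [-0.2, 1.2, 1.2, 0.3, 2.5, 1.8]]<sys>:0: UserWarning: Gimbal lock detected. Setting third angle to zero since it is not possible to uniquely determine all angles.
```

```bash
cat >> h.py <<'E'
B=np.array([.4955,-.0155]);U=np.radians(85)
def pour_pose(deg,extra=0):
    th=np.radians(deg);u=np.array([np.cos(U),np.sin(U),0]);k=np.array([0,0,1.])
    z=-k*np.cos(th)+u*np.sin(th);x=u*np.cos(th)+k*np.sin(th)
    lz=.105+extra+max(0,.045*np.cos(th)-.029*np.sin(th))
    g=np.r_[B+.015*u[:2],lz]+.059*x+.020*z
    R=np.column_stack([x,np.cross(z,x),z])
    e=Ro.from_matrix(R).as_euler("xyz")
    return (g-.0694*z).tolist(),e.tolist()
E
python3 - <<'E'
from h import *
hand.gripper_to(1.0,25)
y=np.pi/2-.002
arm.reach([.585,-.2987,.22],down(y))
arm.move_straight([.585,-.2987,.0984],feed=.12)
hand.gripper_to(0.0,25);print("w",current_gripper_width()*92,current_gripper_force(),current_time_s())
arm.move_straight([.585,-.2987,.30],feed=.15)
print("w",current_gripper_width()*92,current_ft_force())
print(current_joint_positions())
f=optics.grab_frame("top");cv2.imwrite("pics/lift.png",f["img"][150:300,250:500,::-1])
try:
    arm.reach(*pour_pose(0,.08)); print("at pour",current_joint_positions(),current_time_s())
    for t in(20,40,52): print(t, planner.inverse_kinematics(*pour_pose(t)))
    for t in(70,90): print(t, planner.inverse_kinematics(*pour_pose(t)))
except arm.Unreachable as e: print("unreach",e)
E
```

```text
w 60.299875377217944 25.00039279460907 8.7667
w 60.00122768931181 [-0.06025839 -1.22881797 -2.00227061]
[-4.74388753e-01  4.05427951e-01  1.56414748e+00 -3.99392416e-06
  1.17372591e+00 -4.72403845e-01]
at pour [ 1.11390987e-01  1.93074283e-01  1.90851934e+00 -3.38443461e-04
  1.03931859e+00  1.99222345e-01] 11.6833
20 [-0.11352322  0.30428519  2.00834679  0.45500693  0.89146066 -0.32615578]
40 [-0.32462736  0.41124575  2.01076452  0.79039695  1.07411225 -0.75447051]
52 [-0.42753312  0.51714171  1.99508027  0.91206936  1.2207999  -0.93887168]
70 [-0.53891199  0.69194216  1.94685493  1.01581045  1.46855711 -1.11983035]
90 [-0.60158485  0.90137822  1.87442792  1.08526606  1.74767678 -1.24892167]<sys>:0: UserWarning: Gimbal lock detected. Setting third angle to zero since it is not possible to uniquely determine all angles.
```

```bash
python3 - 2>/dev/null <<'E'
from h import *
arm.move_straight(*pour_pose(25,.04),feed=.08)
arm.move_straight(*pour_pose(50),feed=.08)
for t in(58,64,70,77,84,92):
    arm.move_straight(*pour_pose(t),feed=.06)
    print(t,current_time_s(),current_ft_force().round(2) if hasattr(current_ft_force(),'round') else current_ft_force())
arm.hold(.5)
f=optics.grab_frame("top");g=optics.grab_frame("scene")
a=cv2.resize(f["img"][150:270,240:400,::-1],None,fx=2.5,fy=2.5);b=cv2.resize(g["img"][120:240,230:390,::-1],None,fx=2.5,fy=2.5)
cv2.imwrite("pics/pour.png",np.hstack([a,b]));print(current_joint_positions(),current_time_s(),current_ft_force())
E
```

```text
58 13.7 [-0.1  -0.06 -1.01]
64 13.9833 [ 0.9   0.57 -2.  ]
70 14.2667 [ 1.02 -0.26 -0.7 ]
77 14.575 [ 0.42  0.06 -0.87]
84 14.8833 [ 0.42  0.15 -0.85]
92 15.2083 [-0.   -0.35 -0.19]
[-0.60441449  0.92261517  1.86655736  1.09124629  1.77526849 -1.25940337] 15.8083 [ 0.24702279  0.12374001 -0.97609962]
```

View pics/pour.png

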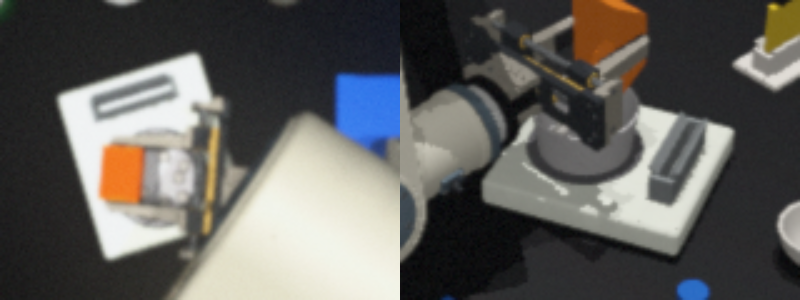

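The picture shows the cup tipped with white balls in the bowl, and the force reading has dropped to about the cup's weight. Now I'll return the cup and check from above.

```bash
python3 - 2>/dev/null <<'E'
from h import *
for t,e in((70,.01),(40,.04),(0,.08)): arm.move_straight(*pour_pose(t,e),feed=.15)
y=np.pi/2-.017
M=[.568,-.307]
arm.reach(M+[.2],down(y))
arm.move_straight(M+[.115],feed=.15)
arm.move_straight(M+[.0990],feed=.04)
print(current_ft_force(),current_time_s())
hand.gripper_to(1.0)
arm.move_straight(M+[.22],feed=.15)
arm.reach([.48,-.01,.33],down(0.));arm.hold(.2)
f=optics.grab_frame("wrist");pickle.dump(f,open("d2.pkl","wb"))
I=f["img"]
a=cv2.resize(I[10:210,210:430,::-1],(660,600),interpolation=cv2.INTER_CUBIC);b=cv2.resize(I[40:160,460:600,::-1],(140,120))
c=np.zeros((600,140,3),np.uint8);c[:120]=b
cv2.imwrite("pics/chk.png",np.hstack([a,c]));print(current_time_s())
E
```

```text
[-0.07958559  0.62759425 -0.68547747] 20.6167
24.225
```

View pics/chk.png

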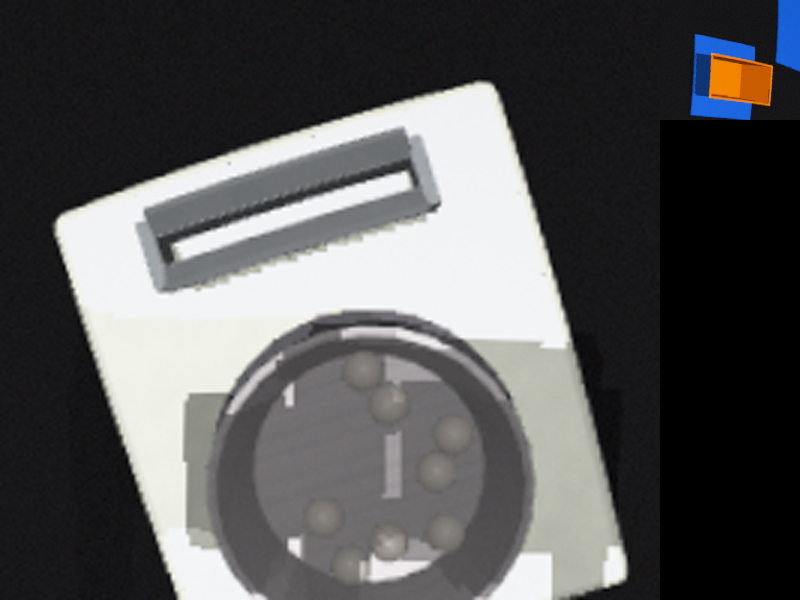

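The check picture shows all eight balls in the bowl ((363,370), (388,403), (452,433), (436,470), (323,517), (389,541), (446,531), (350,565)). The cup is upright and empty on its mat. I'll refit the slot from this view and fetch the guard.

```bash
python3 - 2>/dev/null <<'E'
from h import *
np.set_printoptions(precision=4,suppress=True)
f=pickle.load(open("d2.pkl","rb"));a=.0055;b=.049
C=lambda L:(np.array(L,float)+.5)/3-.5+[210,10]
m=[(a,b,.07),(a,-b,.07),(-a,b,.07),(-a,-b,.07),(a,b,.04),(a,-b,.04)]
p,e=fit(f,m,C([(158,238),(412,160),(167,266),(418,189),(172,244),(411,172)]),[.6,.01,.3]);print("slot",p,e)
E1=[pt(f,*C([q])[0],.04,True) for q in((75,211),(475,88))];v=E1[1]-E1[0];print("edge yaw",np.arctan2(-v[0],-v[1])*-1,np.arctan2(v[0],-v[1]))
G=[.5484,.3114];y=-.136+0 # tool y must lie along guard x -> tool x along guard y
y+=np.pi/2
q=planner.inverse_kinematics(G+[.26],down(y));q2=planner.inverse_kinematics(G+[.26],down(y-np.pi));print(q,q2)
q=planner.inverse_kinematics([.5955,.0143,.3],down(np.pi/2+.2846));print(q)
E
```

```text
slot [0.5945 0.0143 0.2863] 0.7210046214349712
edge yaw 0.28718734448738775 0.28718734448738775
[ 0.5141  0.403   1.6604 -0.      1.0782  0.6501] [ 0.5141  0.403   1.6604  0.      1.0782 -2.4915]
[ 0.0215  0.3103  1.7009  0.      1.1303 -0.2631]
```

```bash
python3 - 2>/dev/null <<'E'
from h import *
np.set_printoptions(precision=4,suppress=True)
G=[.5484,.3114];y=np.pi/2-.136
arm.reach(G+[.27],down(y));arm.move_straight(G+[.1794],feed=.12)
hand.gripper_to(0.0,40);print("w",current_gripper_width()*92,current_ft_force())
arm.move_straight(G+[.31],feed=.12);print("lift",current_gripper_width()*92,current_ft_force())
S=[.5948,.0143];ys=np.pi/2+.286
arm.reach(S+[.30],down(ys));arm.hold(.2);F0=np.array(current_ft_force())
arm.move_straight(S+[.2574],feed=.1)
z=.2574
while z>.2094:
    z=max(z-.004,.2094);arm.move_straight(S+[z],feed=.05)
    F=np.array(current_ft_force())-F0;print(round(z,4),F,current_tool_pos()[2])
    if np.linalg.norm(F)>12: print("stop");break
f=optics.grab_frame("scene");g=optics.grab_frame("top");print(current_time_s())
cv2.imwrite("pics/ins.png",np.hstack([cv2.resize(f["img"][100:220,250:410,::-1],None,fx=2.5,fy=2.5),cv2.resize(g["img"][150:270,240:400,::-1],None,fx=2.5,fy=2.5)]))
E
```

```text
w 15.806767876583837 [-0.0742  0.6428 -0.4951]
lift 15.81562182890656 [-0.0087 -0.7019 -0.7128]
0.2534 [ 1.5239  0.5076 -1.0838] 0.25367166258532836
0.2494 [ 0.226   0.5142 -0.138 ] 0.2491679776294779
0.2454 [ 0.4435  0.6845 -0.3819] 0.24507501783242513
0.2414 [ 0.584  -0.3777 -0.3544] 0.2410809564536396
0.2374 [ 0.6482 -0.0129 -0.3764] 0.23707290715971346
0.2334 [ 0.439   0.1384 -1.4009] 0.23310037457801885
0.2294 [1.2635 0.9278 0.2823] 0.22908706064145176
0.2254 [ 0.8424 -0.007  -1.3296] 0.2250874667614703
0.2214 [ 0.6962 -0.1548 -0.535 ] 0.22107808033475224
0.2174 [ 0.5577  0.0462 -0.3847] 0.21709756376478923
0.2134 [ 1.2055  0.9602 -0.3744] 0.21308753264268843
0.2094 [ 0.9038  0.6118 -0.4278] 0.20935009068036964
33.8
```

The plate slid in without resistance. I'll lower it until it meets the slot floor, then release and inspect.

```bash
python3 - 2>/dev/null <<'E'
from h import *
np.set_printoptions(precision=4,suppress=True)
p=list(current_tool_pos());z=.2094;F0=np.array(current_ft_force())
for i in range(6):
    z-=.0007;arm.move_straight([.5948,.0143,z],feed=.03);arm.hold(.1)
    dF=current_ft_force()[2]-F0[2];print(z,dF)
    if dF>4:break
hand.gripper_to(1.0);arm.move_straight([.5948,.0143,.32],feed=.15)
arm.reach([.40,.17,.38],down(-.2));arm.hold(.4)
f=optics.grab_frame("scene");g=optics.grab_frame("top");w=optics.grab_frame("wrist");print(current_time_s())
o=np.hstack([cv2.resize(f["img"][120:300,210:390,::-1],(400,400),interpolation=cv2.INTER_CUBIC),cv2.resize(g["img"][160:260,250:350,::-1],(400,400),interpolation=cv2.INTER_CUBIC)])
cv2.imwrite("pics/fin.png",o)
E
```

```text
0.2087 6.4375562934545325
38.8583
```

View pics/fin.png

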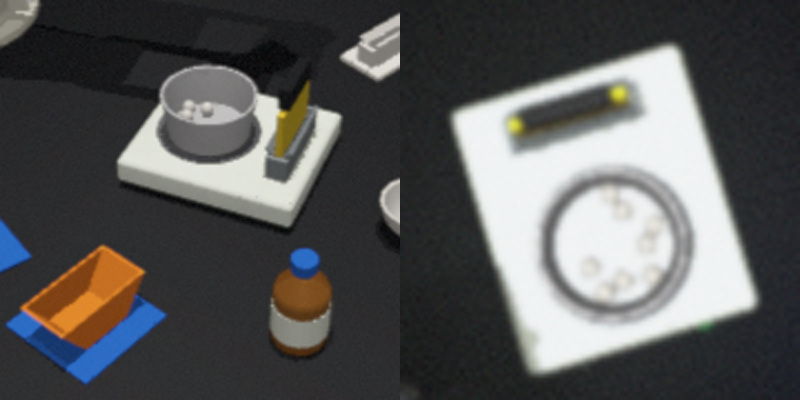

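The guard is seated in the holder, touching down at the expected depth. All eight balls are in the bowl, and the cup is upright and empty on its mat.

```bash
python3 -c "
from rig import *
print(workorder.finish_job())"
```

```text
the job is handed in; nothing more can be done
None
```

The job is handed in: all eight balls are in the bowl, the empty cup is upright on its mat, and the guard plate is fully home in the holder, at about 39 s of the 72 s allowed.

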